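Set the sample mill's grind collar to the red tab and clamp it

TASK

Set the coffee mill on the counter to the cupping grind by pushing gently with your fingertips only. Push the clamp lever with the black knob fully open to free the collar, push the collar's wooden-knobbed lever round until the collar's yellow pointer stands at the red tab on the scale (within half a scale division), then push the clamp lever fully shut again so that the setting stays. Pinch, grip or lift nothing, and do not disturb the red tab, the cupping bowl under the spout or the tray and scoop lying about.

Things in the scene. Friction and masses are not known exactly. Their poses are not given: they have to be found in the camera images.
- mill: white electric sample mill, fixed; black base 206 x 128 mm. Origin on the counter below the collar's axis; z up, -x its front, +y its left. Round head, radius 90 mm, flat top at 160 mm; the motor part, as high, reaches to x = 117, y = +-56 mm. On top in the middle: collar (radius 61, up to 184 mm high), lidded funnel (radius 48, up to 230 mm high), and round them a black scale, lines every 5 degrees. Press it with no more than 40 N.
- collar (a joint): grind collar about the mill's vertical axis, 0 finest to 1.309 rad coarsest, growing counter-clockwise from above. Its yellow pointer stands in the mill's direction 233 degrees + collar (from the mill's +x), its lever at 178 degrees + collar. Stays where it is left; with the clamp open about 2 N at the lever's knob turn it; with the clamp shut a brass shoe grips it (it then resists some 15 N).
- lever_knob (a point): middle of the upright dark wooden knob at the end of the collar's lever: 18 mm thick, 44 mm tall (170 to 214 mm above the counter), 120 mm from the collar's axis, in free air beyond the head's edge; the steel rod to it is 8 mm thick, at 175 to 178 mm height.
- pointer_tip (a point): tip of the collar's yellow pointer, 78 mm from the axis, 166 mm high.
- set_tab (a joint): red tab clipped on the rim of the scale, in the same measure as the collar: the pointer stands at the tab when collar = set_tab. Always more than 0.25 rad above the collar at the start. A stiff friction clip; leave it where it is.
- tab_tip (a point): inner tip of the red tab, 78 mm from the axis, 166 mm high; the tab is 7.5 mm wide, reaches out to 93 mm from the axis and up to 166 mm height.
- clamp (a joint): clamp lever on the left of the mill's head: 0 shut (collar gripped) to 1.2 rad fully open, opening clockwise seen from above; its cam lets go at about 0.6 rad. Fully open or fully shut it stays; about 1 to 5 N at its knob move it. Shutting it may drag the collar by about 1 mm.
- clamp_knob (a point): middle of the upright black knob at the clamp lever's end: 18 mm thick, 41 mm tall (172 to 213 mm above the counter), 58 mm from the clamp's pivot; the steel rod to it is 8 mm thick, at 180 mm height.
- clamp_pivot (a point): a point on the clamp lever's vertical pivot axis, 192 mm above the counter, 86 mm from the collar's axis in the mill's direction 110 degrees. When shut, the lever points from it in the mill's direction 175 degrees.
- cup_bowl: white cupping bowl, 92 mm wide, 62 mm tall, standing on the mill's base under the spout; origin at the centre of its underside. Leave it.
- tray_roast: black sample tray of roasted beans, 98 x 143 x 28 mm; origin at the centre of its underside. Leave it.
- scoop: cast aluminium bean scoop, 62 x 186 x 56 mm, origin at the centre of its underside, handle to its +y. Leave it.

How it is judged:
By the outcome, as a careful person would: the job done as asked, in the order asked, and still so for the second after the job is handed in, with the robot touching nothing.
It also fails if it takes over 58 s, if anything falls off the work surface, if the arm or the gripper's body presses on something with over 40 N, if the wrist force passes 120 N, or if a joint passes its speed limit or range.

ROBOT

A 6-joint arm with a two-finger parallel gripper is mounted at the origin on a cart in front of the work surface, level with it; the furniture and walls round the work are solid. World frame = base frame: x ahead of the robot, y to its left, z up, the work surface at z = 0. Lengths are in m, angles in rad, forces in N, time in s.
With the tool pointing down it reaches from about 0.35 to 0.925 m from the base axis. Payload 6.4 kg.
Tool frame: the origin (TCP) lies midway between the tips of the shut fingers; the grasp point (between the pads) lies r.grip_point_offset behind it (r.grip_point_offset is the distance from the TCP to the grasp point, in m); z points along the fingers, y is the direction in which the jaws open and shut (so a half turn about z gives the same grasp; the last joint's range is limited). The gripper opens to 94 mm and grips with 3 to 60 N. Pads are 16 mm wide; open, the fingers measure 119 mm over their backs; the gripper's body (75 mm by 177 mm) begins 78 mm behind the grasp point.
Start: joints at [-1.436, 0.245, 1.558, -0, 1.339, -0.174], TCP at [0.198, -0.619, 0.205] pointing down, gripper open.
Joint ranges: [-3.13, 3.13], [-1.02, 2.26], [0.13, 2.54], [-0.95, 4.09], [0.21, 2.88], [-2.74, 2.74]. Speed limits (rad/s): [2.57, 2.57, 3.14, 3.14, 3.14, 3.14].

INTERFACE

Orientations are given as a unit quaternion [x, y, z, w].
In Python, from plant import observe, viewer, job, r gives the robot as it stands.
- The arm moves only by the tool step_arm, never from a script. Its argument "plan" is a list of rows, each a list of 7 numbers: the shift along the world's x, y, z in mm, then the turn, a rotation vector about the world's x, y, z in degrees, then the closure in counts, from 0 (fully open) to 255 (shut). A call has 1 to 8 rows; each row is the pose to reach, as a shift and turn from the pose commanded when the call began; what a row does not reach only later rows make up. A row lasts 1/10 s, in which the tool goes at most 50 mm and 8.59 degrees, less where a joint would pass 70% of its speed; a pose out of reach is approached as far as the arm can. A call with a gripper value outside its range is refused whole. The fingers move at their own pace and stop on an object; "squeeze" is the grip in N (left out, the last holds). Time passes only in rows, so rows that repeat a pose let the fingers close. It gives the time, the measured TCP pose, the force and the opening at its end, in the units of the state.
- observe(): the state, without advancing time (a new reading comes with each control period).
- viewer.snapshot(name): name is "scene" or "top" or "wrist"; returns the picture (384x512x3 uint8, red, green, blue); there is no depth.
- viewer.camera_info(name): a dict with "fx", "fy", "cx", "cy" (pixels), "k1" (the pictures are not rectified: a ray, as slopes to the right and down, at radius r is drawn at 1 + k1 r^2 times it, then the intrinsics apply), "R" (3x3) and "t" (3): a world point X has camera coordinates R X + t. Camera axes: x right, y down, z forward; pixel columns grow to the right and rows downward; lengths in m; the calibration is good to about 2 mm. A picture is of the moment at which its call begins: read the wrist's pose just before it. camera_info takes no time and is no camera call; for the wrist camera it gives the pose at the moment of the call.
- job.sign_off(): hands the job in, once; it reports no verdict.
The state is a dict: "t": time; "joint_positions": joint angles; "qd": joint speeds; "joint_efforts": joint torques, N m; "eef_pos": TCP position; "eef_rot": TCP orientation; "ft_force": force on the tool from outside, world axes, zero at the start; "wrist_torque": the same for the moment, N m; "opening": finger opening in m.
Only numpy, scipy, OpenCV 4.12 (cv2) and the standard library are available. Lean on these libraries where they do the work, as an engineer would, in place of code of your own. Each camera call takes 0.05 s, during which the arm holds its last target.

## Working session

There is one attempt and no reset: what is moved stays moved. The work goes in short steps, Python scripts to look and compute and a tool call to move; the robot and the scene stay as the last step left them, time stands still between calls to the robot, and variables do not carry over. Pictures are saved under pics/ and viewed, and the job is handed in when it is done.

Besides the shell and the picture viewer there is one more tool, called by a JSON object that holds its "method" and its "body". step_arm: Moves the arm, as the interface text tells. Its arguments: {"type":"object","properties":{"plan":{"type":"array"},"squeeze":{"type":"number"}},"required":["plan"]}

```bash
ls; mkdir -p pics; cat > h.py <<'E'
import numpy as np, cv2
from plant import observe, viewer, job, r
def snap(n,f):
    ci=viewer.camera_info(n); im=np.asarray(viewer.snapshot(n)); cv2.imwrite('pics/'+f+'.png',im[:,:,::-1]); return im,ci
def ray(ci,u,v):
    R=np.array(ci['R']);t=np.array(ci['t'])
    xd=(u-ci['cx'])/ci['fx'];yd=(v-ci['cy'])/ci['fy']
    x,y=xd,yd
    for _ in range(20):
        s=1+ci['k1']*(x*x+y*y); x,y=xd/s,yd/s
    return -R.T@t, R.T@np.array([x,y,1.])
def onz(ci,u,v,z):
    c,d=ray(ci,u,v); return c+d*(z-c[2])/d[2]
def proj(ci,X):
    p=np.array(ci['R'])@np.array(X)+np.array(ci['t']); x,y=p[0]/p[2],p[1]/p[2]; s=1+ci['k1']*(x*x+y*y)
    return ci['cx']+ci['fx']*x*s, ci['cy']+ci['fy']*y*s
E
python3 - <<'E'
from h import *
print(observe())
for n in('scene','top','wrist'):
    im,ci=snap(n,n+'0'); print(n,ci)
E
```

```text
pics
{'t': 0.0, 'joint_positions': array([-1.43608274e+00,  2.45785540e-01,  1.55900238e+00,  3.33853597e-06,
        1.33872097e+00, -1.74085585e-01]), 'qd': array([ 0.00041024, -0.0008351 ,  0.00056949, -0.0021227 ,  0.00193701,
        0.0007829 ]), 'joint_efforts': array([-2.14303177e-04, -4.15829265e+01, -3.14606774e+01,  6.85213669e-02,
        3.32400261e-02, -1.47230107e-04]), 'eef_pos': array([ 0.1974776 , -0.61864104,  0.20436988]), 'eef_rot': array([ 9.88103650e-01,  1.53786404e-01,  2.04841162e-05, -9.57899932e-04]), 'ft_force': array([ 0.17847602, -0.11320816,  0.7151027 ]), 'wrist_torque': array([ 0.01603447, -0.00704779, -0.00115895]), 'opening': 0.09388577690461024}
scene {'fx': 363.3056831158875, 'fy': 363.3056831158875, 'cx': 255.21960358347266, 'cy': 193.72546334949476, 'k1': -0.040351828079977364, 'R': array([[ 0.63783502, -0.77004813,  0.01386988],
       [-0.3322094 , -0.2913289 , -0.89708661],
       [ 0.69484056,  0.56758555, -0.441637  ]]), 't': array([-0.43829931,  0.2339135 ,  0.80452896])}
top {'fx': 375.6132014332759, 'fy': 375.6132014332759, 'cx': 252.92488992958212, 'cy': 194.07944716771786, 'k1': -0.12137428734897476, 'R': array([[ 0.37804858, -0.92578341, -0.00208751],
       [-0.73017492, -0.29678308, -0.61543837],
       [ 0.56914309,  0.23418985, -0.78818225]]), 't': array([-0.35343317,  0.40421256,  0.95050393])}
wrist {'fx': 302.9487366158019, 'fy': 302.9487366158019, 'cx': 253.5372524610234, 'cy': 185.28900579116842, 'k1': -0.0668991489086057, 'R': array([[ 0.30414234, -0.95262431, -0.00209018],
       [-0.92521542, -0.29591269,  0.23751234],
       [-0.22687854, -0.07030369, -0.97138227]]), 't': array([-0.64769163, -0.02506772,  0.38953967])}
```

View pics/scene0.png

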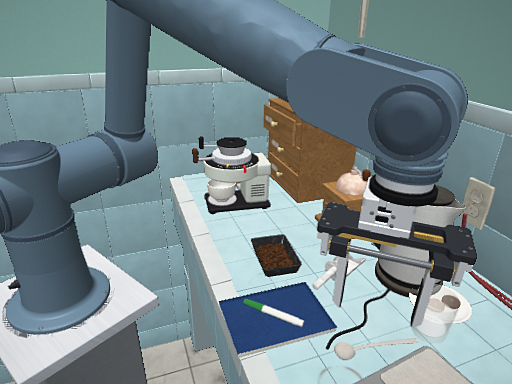

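View pics/top0.png

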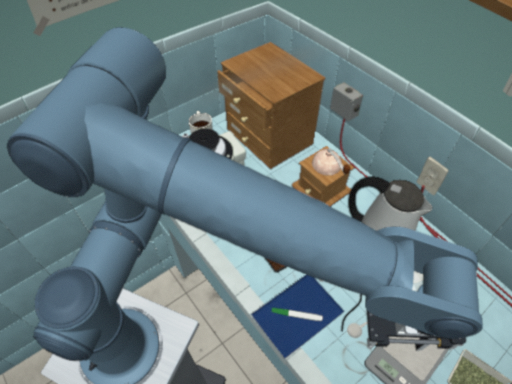

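View pics/wrist0.png

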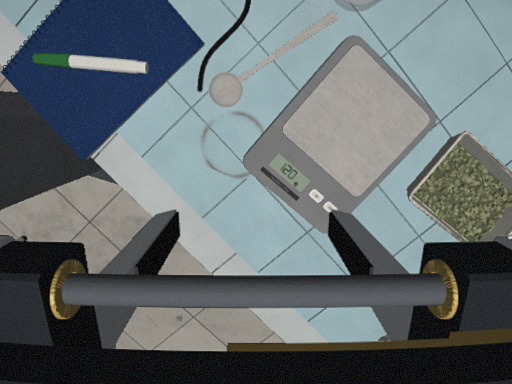

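```bash
python3 - <<'E'
import cv2
im=cv2.imread('pics/scene0.png')[120:220,180:290]
cv2.imwrite('pics/scene0c.png',cv2.resize(im,None,fx=6,fy=6,interpolation=cv2.INTER_CUBIC)[:600])
from h import *
ci=viewer.camera_info('scene')
for n,u,v,z in[('funneltop',231,142,.23),('clampknob',201,143,.192),('levknob',195,155,.192),('cl',231,165,.16),('bowl',222,200,.01)]: print(n,onz(ci,u,v,z))
E
```

```text
funneltop [ 0.55682284 -0.00986208  0.23      ]
clampknob [0.56798454 0.13607374 0.192     ]
levknob [0.47837733 0.06534231 0.192     ]
cl [ 0.54919552 -0.01555538  0.16      ]
bowl [0.57049671 0.04896932 0.01      ]
```

View pics/scene0c.png

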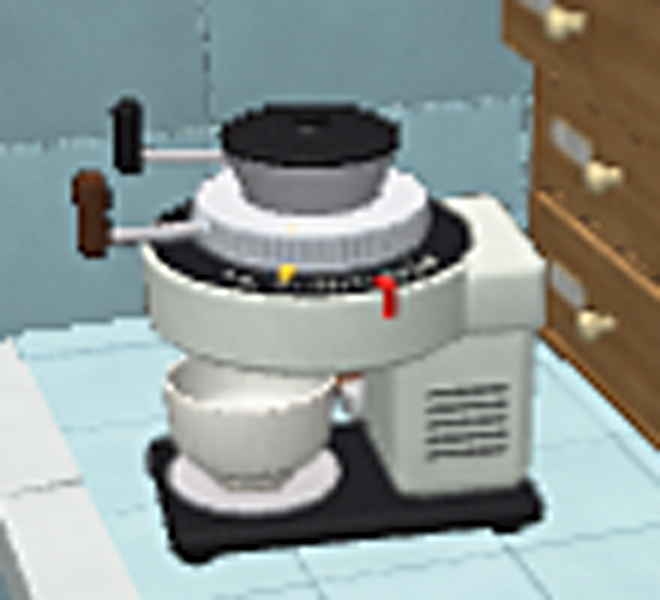

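```bash
cat >> h.py <<'E'
from scipy.optimize import least_squares
def pol(c,yaw,rad,ang,z): return np.array([c[0]+rad*np.cos(yaw+ang),c[1]+rad*np.sin(yaw+ang),z])
D=np.pi/180
def model(p,clamp=0.):
    x,y,yaw,col,tab=p; c=(x,y)
    pv=pol(c,yaw,.086,110*D,.192)
    return dict(fun=np.array([x,y,.23]),lev=pol(c,yaw,.12,178*D+col,.192),ptr=pol(c,yaw,.078,233*D+col,.166),
      tab=pol(c,yaw,.078,233*D+tab,.166),pv=pv,ck=pol(pv,yaw,.058,175*D-clamp,.1925))
E
python3 - <<'E'
from h import *
ci=viewer.camera_info('scene')
px=dict(fun=(231.7,142.8),ptr=(227.8,166.5),tab=(243.5,166.8),ck=(201.2,142.7),lev=(195.2,155.7))
def f(p):
    m=model(p); return np.concatenate([np.subtract(proj(ci,m[k]),px[k]) for k in px])
for y0 in(-1,0,1):
  s=least_squares(f,[.555,-.01,y0,.2,.6]); print(s.x,s.cost,s.fun.round(1)); 
print({k:v.round(3) for k,v in model(s.x).items()})
w=viewer.camera_info('wrist');R=np.array(w['R']);print('cam',-R.T@w['t'],R[2], r.grip_point_offset)
E
```

```text
[ 0.5801571   0.00814508 -0.66341481  0.30064018  0.93222879] 9.227726943116243 [ 0.2 -3.8 -0.5  1.4  0.   0.2  0.3  0.8 -0.   0.9]
[ 0.58015711  0.00814509 -0.66341466  0.30064011  0.93222865] 9.22772694312367 [ 0.2 -3.8 -0.5  1.4  0.   0.2  0.3  0.8 -0.   0.9]
[ 0.5801571   0.00814508 -0.66341482  0.30064012  0.93222877] 9.22772694312111 [ 0.2 -3.8 -0.5  1.4  0.   0.2  0.3  0.8 -0.   0.9]
{'fun': array([0.58 , 0.008, 0.23 ]), 'lev': array([0.47 , 0.055, 0.192]), 'ptr': array([ 0.514, -0.033,  0.166]), 'tab': array([ 0.551, -0.064,  0.166]), 'pv': array([0.607, 0.09 , 0.192]), 'ck': array([0.564, 0.129, 0.192])}
cam [ 0.26218095 -0.59707662  0.38313   ] [-0.2268445  -0.07054032 -0.97137307] 0.0188
```

```bash
python3 - <<'E'
from h import *
ci=viewer.camera_info('scene');t=viewer.camera_info('top')
print(onz(ci,274,198,0),onz(ci,310,205,0)); 
# chest near vertical edge in top view: bottom (271,163)
print(onz(t,271,163,0), onz(t,222,113,0))
for z in(.2,.25,.3,.35): print(z,onz(t,268,97,z),onz(ci,270,100,z))
print('kettle',onz(t,405,185,.25))
E
```

```text
[ 0.71417409 -0.06257549  0.        ] [ 0.75246626 -0.18544485  0.        ]
[ 0.76399061 -0.14016735  0.        ] [0.94928246 0.14231568 0.        ]
0.2 [ 0.87154071 -0.08183378  0.2       ] [1.23131745 0.36022301 0.2       ]
0.25 [ 0.80984025 -0.10366039  0.25      ] [1.03830133 0.21392165 0.25      ]
0.3 [ 0.74813979 -0.125487    0.3       ] [0.8452852 0.0676203 0.3      ]
0.35 [ 0.68643933 -0.14731361  0.35      ] [ 0.65226908 -0.07868106  0.35      ]
kettle [ 0.60566687 -0.56625051  0.25      ]
```

{"method": "step_arm", "body": {"plan": [[0,0,50,0,0,0,255],[0,0,100,0,0,0,255],[0,20,140,0,0,0,255],[20,60,150,0,0,0,255],[40,105,150,0,0,0,255],[60,150,150,0,0,0,255],[80,195,150,0,0,0,255],[100,240,150,0,0,0,255]]}}

```text
t: 0.95
eef_pos: [0.2979, -0.3773, 0.3551]
eef_rot: [0.988, 0.153, 0.0, -0.0]
ft_force: [-0.3, 0.1, 0.8]
opening: 0.0335
```

{"method": "step_arm", "body": {"plan": [[24,50,0,0,0,0,255],[48,97,0,0,0,0,255],[72,144,0,0,0,0,255],[96,191,0,0,0,0,255],[120,238,0,0,0,0,255],[144,285,0,0,0,0,255],[168,332,0,0,0,0,255],[192,375,0,0,0,0,255]]}}

```text
t: 1.75
eef_pos: [0.4797, -0.0208, 0.3555]
eef_rot: [0.988, 0.154, 0.0, 0.0]
ft_force: [0.6, -0.8, 0.6]
opening: 0.0009
```

{"method": "step_arm", "body": {"plan": [[0,0,0,0,0,0,255],[0,0,0,0,0,0,255]]}}

```text
t: 1.95
eef_pos: [0.4793, -0.0222, 0.355]
eef_rot: [0.988, 0.155, -0.001, 0.0]
ft_force: [0.5, -0.8, -0.2]
opening: 0.0006
```

```bash
python3 - <<'E'
from h import *
print(observe()['eef_pos'],observe()['t'])
for n in('scene','top','wrist'):
    im,ci=snap(n,n+'1')
E
```

```text
[ 0.47929958 -0.02216737  0.35502548] 1.95
```

View pics/wrist1.png

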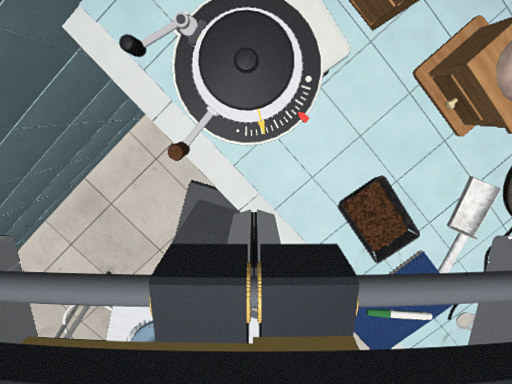

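View pics/top1.png

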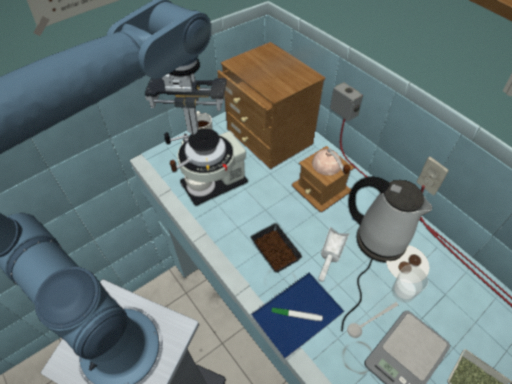

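View pics/scene1.png

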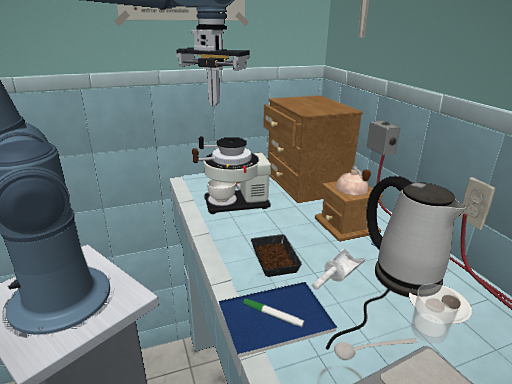

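```bash
python3 - <<'E'
import cv2
im=cv2.imread('pics/wrist1.png')[0:170,110:340]
cv2.imwrite('pics/wrist1c.png',cv2.resize(im,None,fx=3.4,fy=3.4,interpolation=cv2.INTER_CUBIC))
from h import *
im=im[:,:,::-1].astype(int)
r_,g,b=im[...,0],im[...,1],im[...,2]
for n,m in(('red',(r_>150)&(g<80)&(b<80)),('yel',(r_>170)&(g>120)&(b<90))):
    v,u=np.nonzero(m); print(n,sorted(zip((v).tolist(),(u+110).tolist())))
E
```

```text
red [(112, 298), (112, 300), (112, 302), (112, 303), (113, 298), (113, 300), (113, 301), (113, 302), (113, 303), (114, 298), (114, 299), (114, 300), (114, 303), (115, 299), (115, 300), (115, 304), (116, 299), (116, 303), (116, 305), (117, 299), (117, 300), (117, 306), (117, 307), (118, 300), (118, 301), (118, 306), (118, 307), (119, 305), (119, 306), (119, 307), (120, 303), (120, 304), (120, 305), (121, 303), (121, 304), (121, 305)]
yel [(118, 260), (121, 260), (121, 263), (121, 264), (122, 258), (122, 259), (122, 260), (122, 261), (122, 264), (123, 258), (123, 259), (123, 264), (124, 259), (124, 260), (125, 262), (125, 264), (126, 260), (126, 262), (126, 263), (126, 264), (127, 260), (127, 264), (128, 263), (129, 263), (129, 264), (130, 263), (130, 264), (131, 263), (131, 264), (132, 264), (133, 264)]
```

View pics/wrist1c.png

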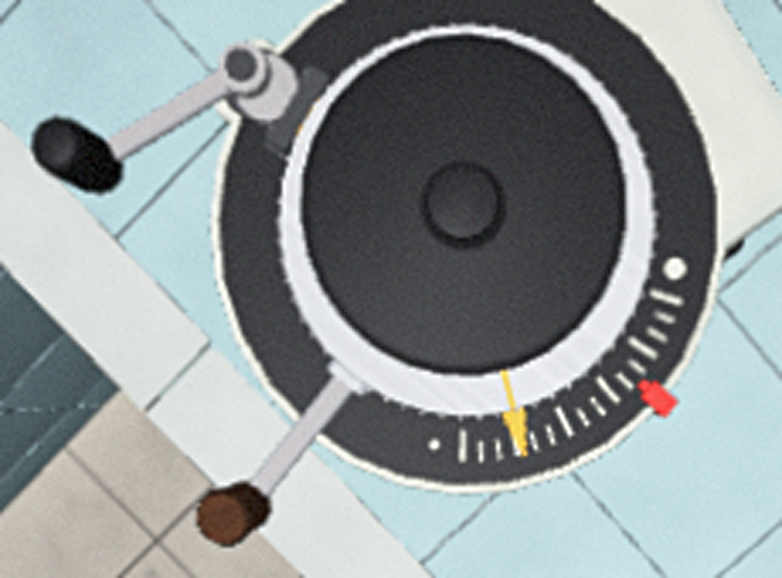

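```bash
cat >> h.py <<'E'
def fitw(ci,px,clamp=0.,p0=[.575,.0,-.66,.2,.8]):
    def pts(p):
        m=model(p,clamp); m['lev'][2]=.214; m['ck'][2]=.213; return m
    def f(p):
        m=pts(p); return np.concatenate([np.subtract(proj(ci,m[k]),px[k]) for k in px])
    s=least_squares(f,p0); return s
E
python3 - <<'E'
from h import *
ci=viewer.camera_info('wrist')
px=dict(fun=(246.5,60.3),ptr=(263.2,134.1),tab=(298.5,112.9),ck=(126.8,41.2),lev=(174.1,152.4),pv=(181.2,19.1))
s=fitw(ci,px); print(s.x.round(4),s.fun.round(1))
for k,v in model(s.x).items(): print(k,v.round(4))
print('open ck',model(s.x,1.2)['ck']); q=s.x.copy(); q[3]=q[4]; print('goal lev',model(q)['lev'])
c=s.x[:2]
for k in('ptr','tab'):
    P=onz(ci,*px[k],.166)[:2]-c; print(k,np.hypot(*P),np.degrees(np.arctan2(P[1],P[0])))
E
```

```text
[ 0.5872  0.0183 -0.6616  0.2867  0.9237] [ 0.3 -0.2  0.6  1.   0.3  0.3  0.2  1.  -0.6  0.4 -0.7 -2.2]
fun [0.5872 0.0183 0.23  ]
lev [0.4772 0.0661 0.192 ]
ptr [ 0.5208 -0.0225  0.166 ]
tab [ 0.558 -0.054  0.166]
pv [0.6137 0.1001 0.192 ]
ck [0.5712 0.1396 0.1925]
open ck [0.63509161 0.15403765 0.1925    ]
goal lev [ 0.47032997 -0.00873252  0.192     ]
ptr 0.07661628961171318 -148.81473611227838
tab 0.0775289679483451 -111.98856813176998
```

```bash
python3 - <<'E'
from h import *
p=[.5872,.0183,-.6616,.2867,.9237]
for n,(x0,y0,x1,y1) in(('scene',(180,120,280,200)),('top',(150,110,260,200))):
    ci=viewer.camera_info(n); im=cv2.imread(f'pics/{n}1.png')[y0:y1,x0:x1]; im=cv2.resize(im,None,fx=6,fy=6,interpolation=cv2.INTER_CUBIC)
    for k,X in model(p).items():
        u,v=proj(ci,X); cv2.circle(im,(int((u-x0+.5)*6),int((v-y0+.5)*6)),3,(0,255,0),-1)
    cv2.imwrite(f'pics/{n}1p.png',im)
E
```

```text
(no output)
```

View pics/scene1p.png

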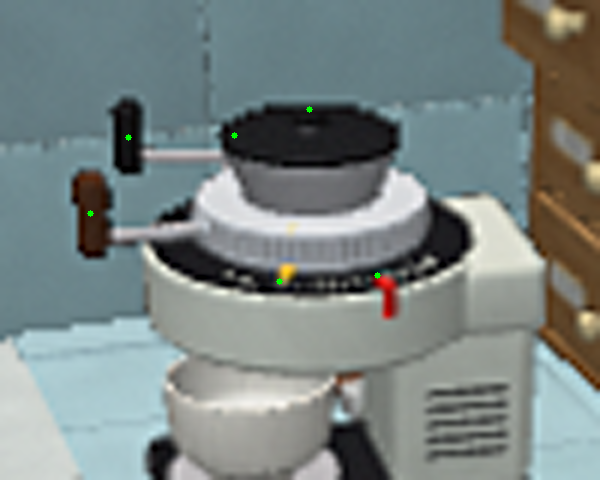

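View pics/top1p.png

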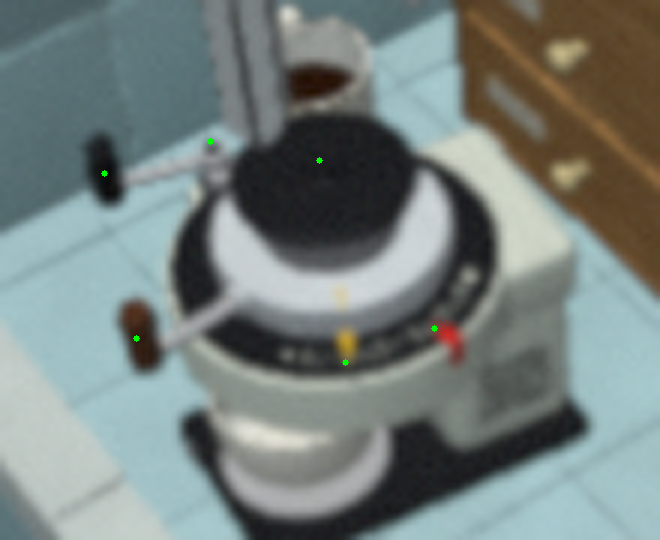

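```bash
python3 - <<'E'
from h import *
W=viewer.camera_info('wrist');S=viewer.camera_info('scene');T=viewer.camera_info('top')
w=dict(ptr=(263.2,134.1),tab=(298.5,112.9),ck=(126.8,41.2),lev=(174.1,152.4))
sc=dict(ptr=(227.5,166.5),tab=(243.2,166.6),ck=(201.,142.5),lev=(194.7,155.4))
tp=dict(ptr=(207.3,169.5),tab=(222.5,165),ck=(167.2,138.4),lev=(173,166))
def f(p,full=True):
    m=model(p);M=model(p);M['lev'][2]=.214;M['ck'][2]=.213
    a=[np.subtract(proj(W,M[k]),w[k]) for k in w]
    if full: a+=[np.subtract(proj(S,m[k]),sc[k]) for k in sc]+[np.subtract(proj(T,m[k]),tp[k]) for k in tp]
    return np.concatenate(a)
for fl in(False,True):
    s=least_squares(f,[.58,.01,-.66,.3,.9],args=(fl,)); print(s.x.round(4),s.fun.round(1))
    print({k:v.round(3) for k,v in model(s.x).items()}, model(s.x,1.2)['ck'].round(3))
E
```

```text
[ 0.588   0.0188 -0.6626  0.2923  0.9178] [ 0.8  0.2 -0.2 -0.1 -0.1 -0.  -0.4 -0.1]
{'fun': array([0.588, 0.019, 0.23 ]), 'lev': array([0.478, 0.066, 0.192]), 'ptr': array([ 0.522, -0.022,  0.166]), 'tab': array([ 0.558, -0.053,  0.166]), 'pv': array([0.615, 0.101, 0.192]), 'ck': array([0.572, 0.14 , 0.192])} [0.636 0.154 0.192]
[ 0.5881  0.0185 -0.662   0.2923  0.9179] [ 1.   0.2  0.1 -0.2  0.2  0.1 -0.1 -0.  -1.1 -0.2 -0.8 -1.2  0.1 -0.2
  0.1 -0.4 -0.1  0.2 -0.6 -0.8 -0.1 -0.1 -0.5 -0.2]
{'fun': array([0.588, 0.018, 0.23 ]), 'lev': array([0.478, 0.066, 0.192]), 'ptr': array([ 0.522, -0.023,  0.166]), 'tab': array([ 0.558, -0.054,  0.166]), 'pv': array([0.615, 0.1  , 0.192]), 'ck': array([0.572, 0.14 , 0.192])} [0.636 0.154 0.192]
```

{"method": "step_arm", "body": {"plan": [[16,40,0,0,0,0,255],[32,80,0,0,0,0,255],[48,117,0,0,0,0,255],[64,153,0,0,0,0,255],[64,153,-30,0,0,0,255],[64,153,-65,0,0,0,255],[64,153,-100,0,0,0,255],[64,153,-100,0,0,0,255]]}}

```text
t: 2.9
eef_pos: [0.5404, 0.1282, 0.2499]
eef_rot: [0.988, 0.152, -0.005, -0.001]
ft_force: [0.0, 0.1, -0.3]
opening: 0.0004
```

{"method": "step_arm", "body": {"plan": [[2,2,-25,0,0,0,255],[2,2,-45,0,0,0,255],[2,2,-58,0,0,0,255],[2,2,-58,0,0,0,255]]}}

```text
t: 3.3
eef_pos: [0.545, 0.1311, 0.197]
eef_rot: [0.988, 0.153, -0.001, -0.0]
ft_force: [-0.1, 1.1, -0.6]
opening: 0.0007
```

```bash
python3 - <<'E'
from h import *
o=observe();print(o['eef_pos'],o['eef_rot'],o['ft_force'],o['t'])
ims=[]
for n,(x0,y0,x1,y1) in(('scene',(180,110,280,190)),('top',(140,90,240,170))):
    im,ci=snap(n,n+'2'); im=im[y0:y1,x0:x1,::-1]; ims.append(cv2.resize(im,None,fx=4,fy=4,interpolation=cv2.INTER_CUBIC))
cv2.imwrite('pics/c2.png',np.hstack(ims))
E
```

```text
[0.54501516 0.1311084  0.19695698] [ 9.88215745e-01  1.53064903e-01 -8.76947836e-04 -9.02052148e-05] [-0.08534579  1.05240182 -0.56388094] 3.3
```

View pics/c2.png

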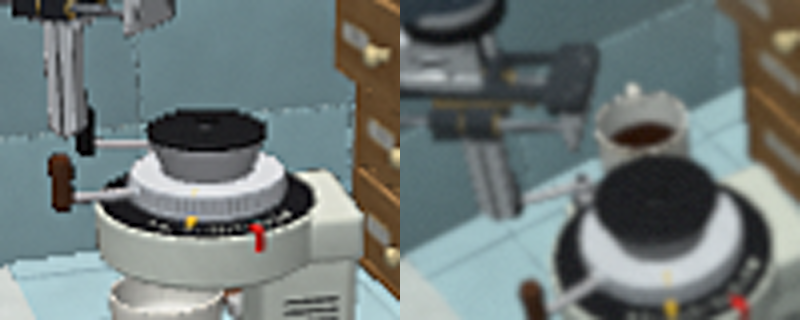

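{"method": "step_arm", "body": {"plan": [[2,1,-5,0,0,0,255],[7,3,-5,0,0,0,255],[12,5,-5,0,0,0,255],[17,6,-5,0,0,0,255],[22,8,-5,0,0,0,255],[27,9,-5,0,0,0,255],[32,10,-5,0,0,0,255],[37,11,-5,0,0,0,255]]}}

```text
t: 4.2
eef_pos: [0.5814, 0.144, 0.1918]
eef_rot: [0.988, 0.154, -0.002, -0.001]
ft_force: [-4.1, 1.8, -0.5]
opening: 0.0005
```

{"method": "step_arm", "body": {"plan": [[5,1,0,0,0,0,255],[10,2,0,0,0,0,255],[15,3,0,0,0,0,255],[20,4,0,0,0,0,255],[24,5,0,0,0,0,255],[28,6,0,0,0,0,255]]}}

```text
t: 4.8
eef_pos: [0.6108, 0.1477, 0.1924]
eef_rot: [0.988, 0.154, -0.0, 0.001]
ft_force: [-2.4, -3.6, -0.6]
opening: 0.0001
```

{"method": "step_arm", "body": {"plan": [[3,0,0,0,0,0,255],[6,0,0,0,0,0,255],[9,1,0,0,0,0,255],[9,1,0,0,0,0,255]]}}

```text
t: 5.2
eef_pos: [0.6182, 0.1476, 0.1923]
eef_rot: [0.988, 0.154, -0.003, 0.002]
ft_force: [-8.8, -7.5, 3.1]
opening: 0.0003
```

```bash
python3 - <<'E'
from h import *
o=observe();print(o['eef_pos'],o['ft_force'],o['t'])
ims=[]
for n,(x0,y0,x1,y1) in(('scene',(180,110,280,190)),('wrist',(50,0,350,240))):
    im,ci=snap(n,n+'3'); im=im[y0:y1,x0:x1,::-1]; ims.append(cv2.resize(im,(400,320),interpolation=cv2.INTER_CUBIC))
cv2.imwrite('pics/c3.png',np.hstack(ims))
E
```

```text
[0.61816411 0.14757797 0.19231865] [-8.83401409 -7.48577124  3.06610778] 5.2
```

View pics/c3.png

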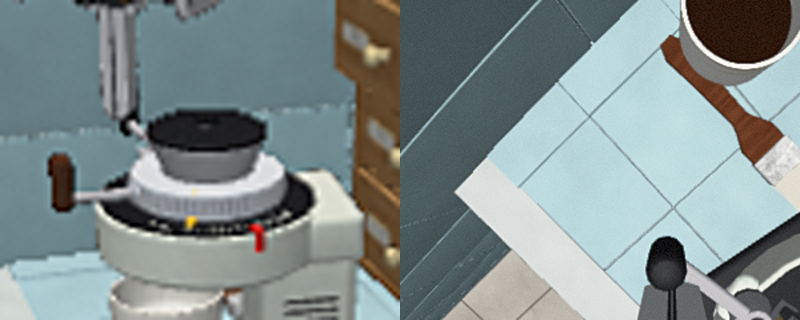

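{"method": "step_arm", "body": {"plan": [[2,1,0,0,0,0,255],[3,1,0,0,0,0,255],[3,1,0,0,0,0,255]]}}

```text
t: 5.6
eef_pos: [0.6185, 0.1477, 0.1923]
eef_rot: [0.988, 0.154, -0.007, 0.003]
ft_force: [-18.8, -12.0, 7.8]
opening: 0.0006
```

{"method": "step_arm", "body": {"plan": [[-10,0,0,0,0,0,255],[-22,0,10,0,0,0,255],[-35,0,40,0,0,-6,255],[-60,-5,55,0,0,-12,255],[-90,-20,55,0,0,-18,255],[-115,-35,55,0,0,-23,255],[-140,-47,55,0,0,-23,255],[-140,-47,55,0,0,-23,255]]}}

```text
t: 6.4
eef_pos: [0.4816, 0.1036, 0.2483]
eef_rot: [0.999, -0.047, 0.002, -0.0]
ft_force: [0.7, 0.9, 0.3]
opening: 0.0004
```

```bash
python3 - <<'E'
from h import *
o=observe();print(o['eef_pos'],o['eef_rot'],o['ft_force'],o['t'])
im,ci=snap('wrist','wrist4')
print('pv,ck open pred',[proj(ci,model([.5881,.0185,-.662,.2923,.9179],1.2)[k]+np.array([0,0,.02 if k=='ck' else 0])) for k in('ck','pv')])
E
```

```text
[0.48162863 0.10359635 0.24832365] [ 9.98901915e-01 -4.68180667e-02  1.71706299e-03 -2.89743366e-04] [0.65269302 0.92307069 0.26718415] 6.4
pv,ck open pred [(np.float64(155.63268639947796), np.float64(-14.266657753025271)), (np.float64(242.3735784492375), np.float64(19.958343968164627))]
```

View pics/wrist4.png

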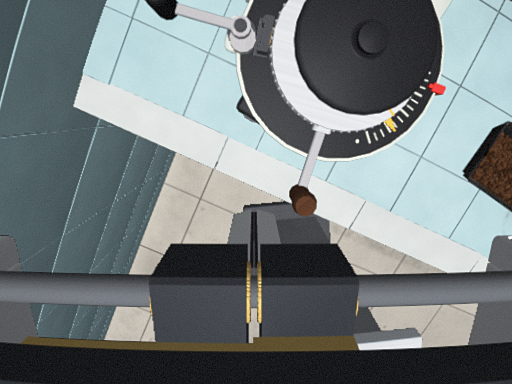

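{"method": "step_arm", "body": {"plan": [[0,0,-25,0,0,0,255],[0,0,-45,0,0,0,255],[0,0,-56,0,0,0,255],[0,0,-56,0,0,0,255],[-1,-6,-56,0,0,0,255],[-1,-11,-56,0,0,0,255],[-2,-15,-56,0,0,0,255],[-3,-19,-56,0,0,0,255]]}}

```text
t: 7.25
eef_pos: [0.4798, 0.0847, 0.1923]
eef_rot: [0.999, -0.047, 0.001, -0.0]
ft_force: [-1.0, 2.3, 1.8]
opening: 0.0002
```

{"method": "step_arm", "body": {"plan": [[-3,-7,0,0,0,0,255],[-5,-14,0,0,0,0,255],[-7,-21,0,0,0,0,255],[-9,-28,0,0,0,0,255],[-9,-35,0,0,0,0,255],[-9,-42,0,0,0,0,255],[-9,-48,0,0,0,0,255],[-9,-54,0,0,0,0,255]]}}

```text
t: 8.05
eef_pos: [0.47, 0.0305, 0.191]
eef_rot: [0.999, -0.046, -0.001, -0.0]
ft_force: [-1.8, 2.2, -0.7]
opening: 0.0005
```

```bash
cat > meas.py <<'E'
from h import *
import sys
tag=sys.argv[1]
o=observe();print(o['eef_pos'],o['ft_force'],o['t'])
im,ci=snap('wrist','wrist'+tag)
p=[.5881,.0185,-.662,.2923,.9179]; m=model(p,float(sys.argv[2]))
ims=[]
u,v=proj(ci,m['tab']); x0=max(0,int(u)-70); y0=max(0,int(v)-50)
a=im[y0:y0+110,x0:x0+140,::-1]; print('wrist crop',x0,y0)
cv2.imwrite(f'pics/w{tag}.png',cv2.resize(a,None,fx=5,fy=5,interpolation=cv2.INTER_CUBIC))
im,ci=snap('scene','scene'+tag); cv2.imwrite(f'pics/s{tag}.png',cv2.resize(im[120:190,190:280,::-1],None,fx=8,fy=8,interpolation=cv2.INTER_CUBIC))
E
python3 meas.py 5 1.2
```

```text
[0.46998859 0.03045327 0.19099284] [-1.75982335  2.17106451 -0.73542689] 8.05
wrist crop 302 17
```

View pics/w5.png

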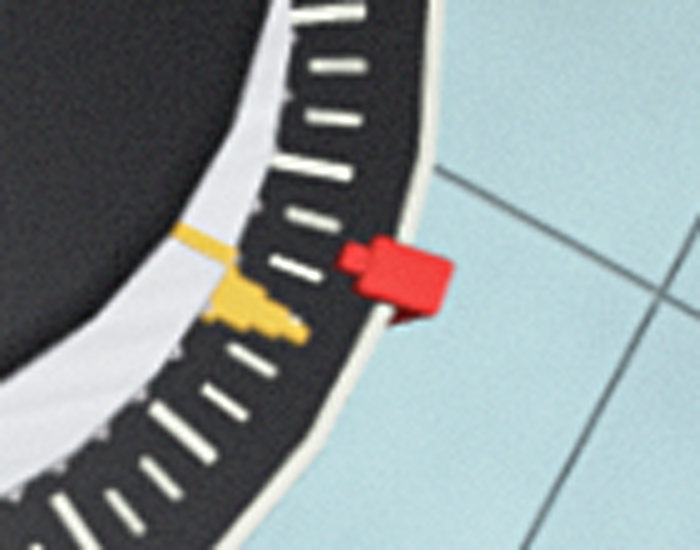

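View pics/s5.png

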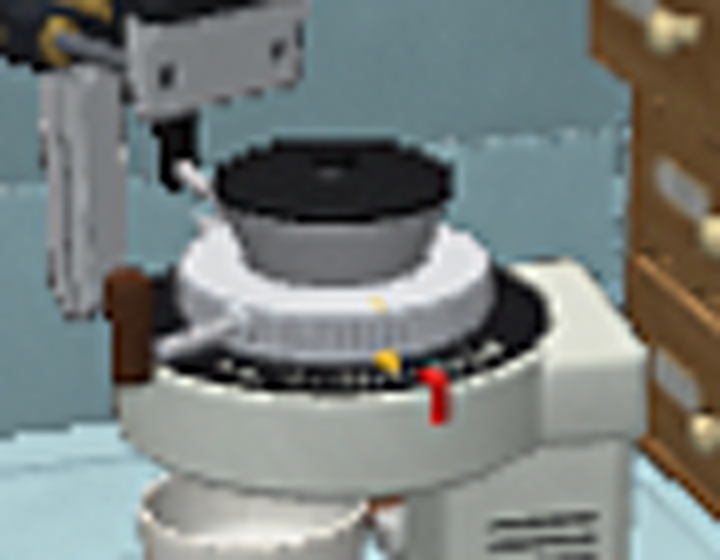

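```bash
cat > ang.py <<'E'
from h import *
def ang(ci,u,v,c=(.5881,.0185)):
    P=onz(ci,u,v,.166)[:2]-c; return np.hypot(*P),np.degrees(np.arctan2(P[1],P[0]))
E
python3 - <<'E'
from ang import *
ci=viewer.camera_info('wrist')
def a(x,y,f=5,o=(302,17)): return ang(ci,(x+.5)/f-.5+o[0],(y+.5)/f-.5+o[1])
print('ptr',a(305,337),'tab',a(341,257), 'lines outer ends')
for q in((273,373),(318,276),(338,225),(350,174),(360,121)): print(a(*q))
print(ci['R'])
E
```

```text
ptr (np.float64(0.07659101131816683), np.float64(-120.46302015618019)) tab (np.float64(0.07676012425693088), np.float64(-112.35282632446092)) lines outer ends
(np.float64(0.0752123051342689), np.float64(-124.91239993726678))
(np.float64(0.0747952008121663), np.float64(-114.76330766126735))
(np.float64(0.07505434263213659), np.float64(-109.62525315186869))
(np.float64(0.07488461880057969), np.float64(-104.7464978658578))
(np.float64(0.07497094635611205), np.float64(-99.75466861566075))
[[-9.30887550e-02 -9.95657610e-01  6.38375525e-04]
 [-9.67083264e-01  9.05696692e-02  2.37796332e-01]
 [-2.36821545e-01  2.15188022e-02 -9.71314829e-01]]
```

{"method": "step_arm", "body": {"plan": [[0,-4,0,0,0,0,255],[1,-8,0,0,0,0,255],[1,-11,0,0,0,0,255],[2,-14,0,0,0,0,255],[2,-14,0,0,0,0,255]]}}

```text
t: 8.65
eef_pos: [0.4725, 0.0165, 0.1915]
eef_rot: [0.999, -0.046, 0.0, 0.0]
ft_force: [-0.1, 0.9, 0.5]
opening: 0.0008
```

```bash
python3 meas.py 6 1.2
```

```text
[0.47253944 0.01648222 0.19148095] [-0.135756    0.92036234  0.45961805] 8.65
wrist crop 281 23
```

View pics/w6.png

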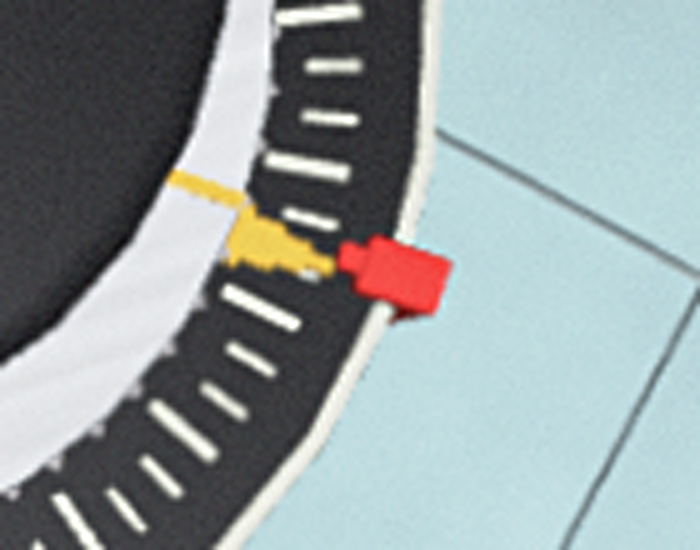

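```bash
python3 - <<'E'
from ang import *
ci=viewer.camera_info('wrist'); o=(281,23)
im=cv2.imread('pics/wrist6.png')[:,:,::-1].astype(int)
def a(x,y,f=5): return ang(ci,(x+.5)/f-.5+o[0],(y+.5)/f-.5+o[1])
print('ptr',a(333,267),'tab',a(341,257))
for q in((300,326),(338,225),(350,174)): print(a(*q))
R,G,B=im[...,0],im[...,1],im[...,2]
for n,m in(('red',(R>190)&(G<120)&(B<120)),('yel',(R>150)&(G>110)&(B<130)&(R-B>70))):
    m=m.copy(); m[:, :o[0]]=0;m[:o[1]]=0;m[o[1]+110:]=0;m[:,o[0]+140:]=0
    v,u=np.nonzero(m); A=np.array([ang(ci,x,y) for x,y in zip(u,v)])
    for lo in np.arange(.05,.1,.004):
        k=(A[:,0]>=lo)&(A[:,0]<lo+.004)
        if k.any(): print(n,round(lo,3),k.sum(),A[k,1].mean().round(2),A[k,1].min().round(2),A[k,1].max().round(2))
E
```

```text
ptr (np.float64(0.07605588232518505), np.float64(-113.79064475428167)) tab (np.float64(0.07659657227770934), np.float64(-112.664330562323))
(np.float64(0.07516527827588051), np.float64(-120.13841635271706))
(np.float64(0.07490785381670365), np.float64(-109.91327045982025))
(np.float64(0.07475959019579088), np.float64(-105.0003767401808))
red 0.074 13 -112.4 -113.5 -111.47
red 0.078 51 -112.39 -114.79 -110.11
red 0.082 69 -112.31 -114.71 -109.86
red 0.086 68 -112.33 -114.57 -110.06
red 0.09 12 -112.39 -114.35 -110.24
yel 0.05 9 -109.81 -110.63 -109.01
yel 0.054 19 -109.99 -110.92 -109.12
yel 0.058 16 -110.65 -115.34 -109.64
yel 0.062 64 -113.96 -117.42 -110.7
yel 0.066 53 -113.98 -116.4 -111.42
yel 0.07 32 -113.96 -115.5 -112.38
yel 0.074 11 -113.85 -114.6 -113.1
yel 0.082 1 -109.86 -109.86 -109.86
yel 0.086 1 -109.94 -109.94 -109.94
```

{"method": "step_arm", "body": {"plan": [[0,-2,0,0,0,0,255],[1,-3,0,0,0,0,255],[1,-3,0,0,0,0,255]]}}

```text
t: 9.05
eef_pos: [0.4734, 0.0139, 0.1916]
eef_rot: [0.999, -0.046, -0.0, -0.0]
ft_force: [-1.5, 1.5, 0.6]
opening: 0.0001
```

```bash
cat > chk.py <<'E'
from ang import *
import sys
im,ci=snap('wrist','wrist'+sys.argv[1]); im=im.astype(int)
o=observe();print(o['eef_pos'],o['ft_force'],o['t'])
u0,v0=proj(ci,model([.5881,.0185,-.662,.2923,.9179])['tab']); 
R,G,B=im[...,0],im[...,1],im[...,2]
for n,m,l in(('red',(R>190)&(G<120)&(B<120),(.074,.094)),('yel',(R>150)&(G>110)&(B<130)&(R-B>70),(.066,.082))):
    v,u=np.nonzero(m); k=np.hypot(u-u0,v-v0)<60; u,v=u[k],v[k]; A=np.array([ang(ci,x,y) for x,y in zip(u,v)])
    A=A[(A[:,0]>l[0])&(A[:,0]<l[1])&(abs(A[:,1]+112)<12)]
    if n=='yel': A=A[A[:,0]<.078]
    print(n,len(A),A[:,1].mean().round(2))
E
python3 chk.py 7
```

```text
[0.47340285 0.01393566 0.19157669] [-0.80904939  1.66463698  1.2247512 ] 9.1
red 211 -112.47
yel 95 -112.93
```

```bash
python3 - <<'E'
from h import *
t=viewer.camera_info('top')
# mug in top1: rim approx crop (320,60)/6+(150,110)=(203,120)
for z in(.08,.1,.15): print(z,onz(t,203,118,z))
E
```

```text
0.08 [0.81213476 0.14995554 0.08      ]
0.1 [0.79197894 0.13731288 0.1       ]
0.15 [0.74158937 0.10570621 0.15      ]
```

{"method": "step_arm", "body": {"plan": [[0,10,0,0,0,0,255],[0,20,10,0,0,4,255],[0,30,45,0,0,11,255],[10,60,65,0,0,18,255],[35,90,65,0,0,23,255],[70,120,65,0,0,23,255],[110,140,65,0,0,23,255],[150,148,65,0,0,23,255]]}}

```text
t: 9.9
eef_pos: [0.6245, 0.1648, 0.2563]
eef_rot: [0.988, 0.155, 0.0, 0.0]
ft_force: [0.5, -0.0, 0.8]
opening: 0.0005
```

{"method": "step_arm", "body": {"plan": [[20,0,0,0,0,0,255],[43,0,0,0,0,0,255],[43,0,0,0,0,0,255],[43,0,-25,0,0,0,255],[43,0,-45,0,0,0,255],[43,0,-64,0,0,0,255],[43,0,-64,0,0,0,255]]}}

```text
t: 10.6
eef_pos: [0.6635, 0.1622, 0.1889]
eef_rot: [0.988, 0.154, -0.003, -0.0]
ft_force: [1.0, 0.1, -0.1]
opening: 0.0005
```

```bash
python3 - <<'E'
from h import *
o=observe();print(o['eef_pos'],o['ft_force'],o['t'])
ims=[]
for n,(x0,y0,x1,y1) in(('scene',(180,110,280,190)),('top',(150,90,250,170))):
    im,ci=snap(n,n+'8'); im=im[y0:y1,x0:x1,::-1]; ims.append(cv2.resize(im,(400,320),interpolation=cv2.INTER_CUBIC))
cv2.imwrite('pics/c8.png',np.hstack(ims))
E
```

```text
[0.663517   0.16218946 0.18891209] [ 1.03996992  0.10051381 -0.05874391] 10.6
```

View pics/c8.png

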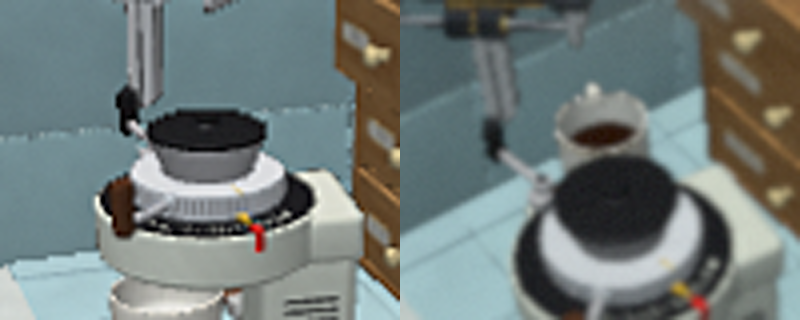

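{"method": "step_arm", "body": {"plan": [[-5,-1,3,0,0,0,255],[-10,-2,3,0,0,0,255],[-15,-2,3,0,0,0,255],[-20,-2,3,0,0,0,255],[-25,-2,3,0,0,0,255],[-30,-1,3,0,0,0,255],[-35,-1,3,0,0,0,255],[-40,-1,3,0,0,0,255]]}}

```text
t: 11.5
eef_pos: [0.627, 0.1633, 0.1969]
eef_rot: [0.988, 0.154, 0.002, -0.002]
ft_force: [2.8, 6.1, 0.8]
opening: 0.0005
```

{"method": "step_arm", "body": {"plan": [[-5,-1,0,0,0,0,255],[-10,-3,0,0,0,0,255],[-15,-5,0,0,0,0,255],[-20,-7,0,0,0,0,255],[-24,-9,0,0,0,0,255],[-28,-11,0,0,0,0,255],[-31,-13,0,0,0,0,255]]}}

```text
t: 12.2
eef_pos: [0.5961, 0.1494, 0.1963]
eef_rot: [0.988, 0.154, 0.002, -0.002]
ft_force: [4.7, 7.3, 0.1]
opening: 0.0002
```

{"method": "step_arm", "body": {"plan": [[-3,-2,0,0,0,0,255],[-6,-4,0,0,0,0,255],[-9,-6,0,0,0,0,255],[-9,-6,0,0,0,0,255]]}}

```text
t: 12.6
eef_pos: [0.5888, 0.1442, 0.1965]
eef_rot: [0.988, 0.153, 0.005, -0.002]
ft_force: [11.0, 11.3, -3.7]
opening: 0.0003
```

```bash
python3 - <<'E'
from h import *
o=observe();print(o['eef_pos'],o['ft_force'],o['t'])
im,ci=snap('scene','scene9'); im=im[110:190,180:280,::-1]
cv2.imwrite('pics/c9.png',cv2.resize(im,(700,560),interpolation=cv2.INTER_CUBIC))
E
```

```text
[0.58884601 0.14416757 0.1964646 ] [10.9652006  11.32458703 -3.65537511] 12.6
```

View pics/c9.png

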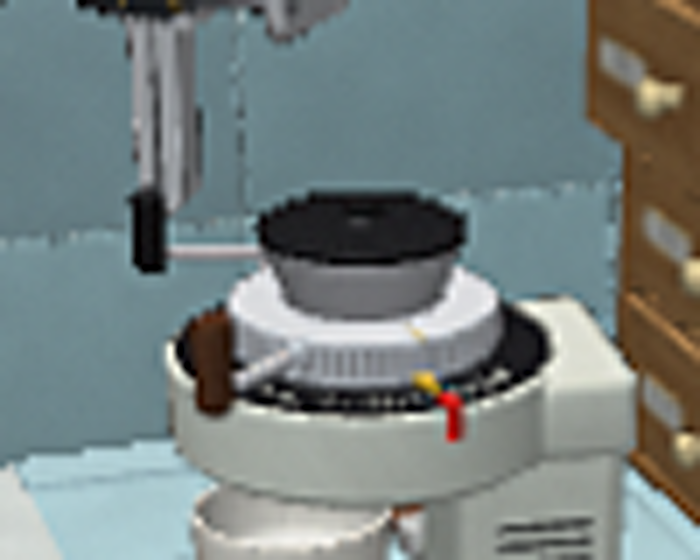

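{"method": "step_arm", "body": {"plan": [[-2,-1,0,0,0,0,255],[-3,-2,0,0,0,0,255],[-3,-2,0,0,0,0,255]]}}

```text
t: 12.95
eef_pos: [0.5885, 0.144, 0.1967]
eef_rot: [0.988, 0.153, 0.009, -0.004]
ft_force: [21.5, 17.5, -9.3]
opening: 0.0007
```

{"method": "step_arm", "body": {"plan": [[7,5,0,0,0,0,255],[14,10,0,0,0,0,255],[20,14,20,0,0,0,255],[20,14,60,0,0,0,255],[10,10,105,0,0,0,255],[-20,-30,150,0,0,0,255],[-50,-75,165,0,0,0,255],[-80,-120,165,0,0,0,255]]}}

```text
t: 13.75
eef_pos: [0.5167, 0.0393, 0.3606]
eef_rot: [0.988, 0.154, 0.001, 0.001]
ft_force: [-0.3, -0.9, -0.4]
opening: 0.0009
```

{"method": "step_arm", "body": {"plan": [[-20,-40,0,0,0,0,255],[-20,-40,0,0,0,0,255],[-20,-40,0,0,0,0,255]]}}

```text
t: 14.05
eef_pos: [0.4966, -0.0003, 0.3577]
eef_rot: [0.988, 0.153, -0.0, 0.0]
ft_force: [0.9, 0.4, 0.2]
opening: 0.0002
```

```bash
python3 chk.py A; python3 - <<'E'
import cv2
im=cv2.imread('pics/wristA.png'); cv2.imwrite('pics/wAc.png',cv2.resize(im[0:200,80:340],None,fx=3,fy=3,interpolation=cv2.INTER_CUBIC))
from h import *
ci=viewer.camera_info('wrist'); m=model([.5881,.0185,-.662,.9179,.9179]); m['ck'][2]=.213; m['lev'][2]=.214
print({k:(np.round((np.array(proj(ci,X))-[80,0])*3)) for k,X in m.items()})
im,_=snap('top','topA')
E
```

```text
[4.96955304e-01 4.62756748e-04 3.57497924e-01] [-0.48497478  0.12900766 -0.32658322] 14.1
red 56 -112.44
yel 25 -112.97
{'fun': array([557., 258.]), 'lev': array([525., 599.]), 'ptr': array([698., 400.]), 'tab': array([698., 400.]), 'pv': array([357., 122.]), 'ck': array([201., 199.])}
```

View pics/wAc.png

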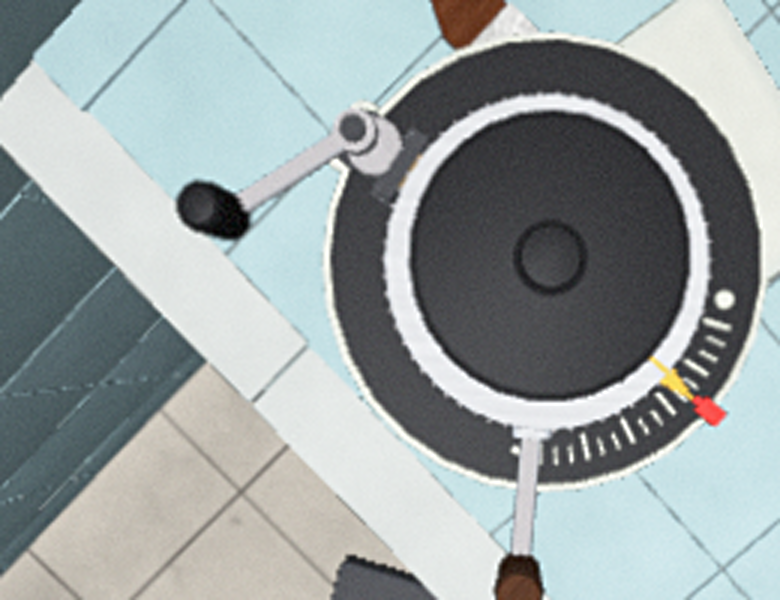

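View pics/topA.png

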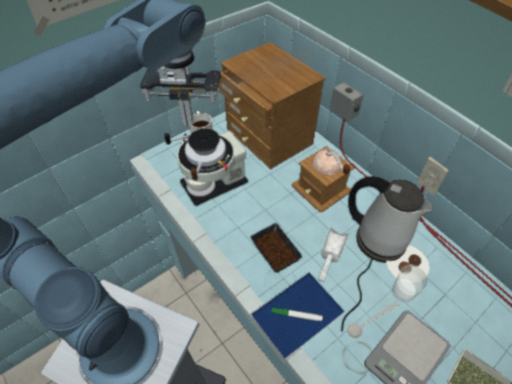

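```bash
python3 - <<'E'
from h import *
im,_=snap('scene','sceneB'); im2,_=snap('top','topB'); 
for n in('scene','top'):
    a=cv2.imread(f'pics/{n}1.png');b=cv2.imread(f'pics/{n}B.png')
    x0,y0=(192,125) if n=='scene' else (155,122)
    c=[cv2.resize(q[y0:y0+45,x0:x0+50],None,fx=8,fy=8,interpolation=cv2.INTER_NEAREST) for q in(a,b)]
    cv2.imwrite(f'pics/cmp_{n}.png',np.hstack(c))
    # dark centroid of knob
    for q in(a,b):
        g=q.max(axis=2)[y0:y0+26,x0:x0+20]; v,u=np.nonzero(g<60); print(n,len(u),u.mean()+x0,v.mean()+y0)
E
```

```text
scene 54 200.72222222222223 142.72222222222223
scene 52 200.84615384615384 142.55769230769232
top 41 167.02439024390245 137.78048780487805
top 40 167.15 138.075
```

View pics/cmp_scene.png

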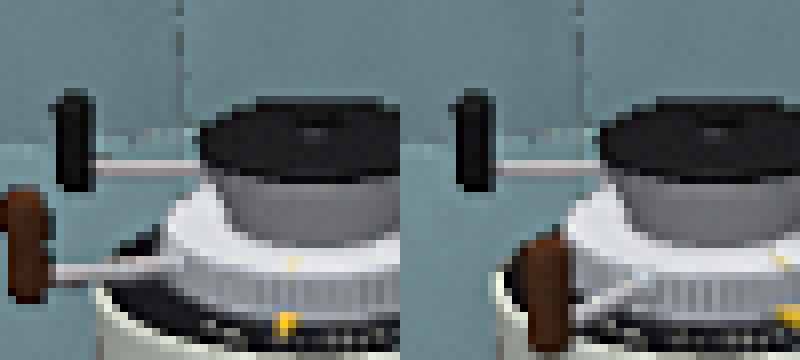

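View pics/cmp_top.png

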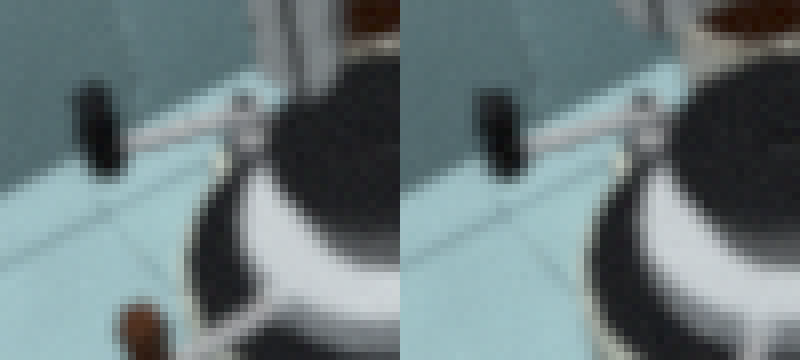

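The clamp knob is back on its starting pixels (within 0.3 px), and the pointer is 0.5° from the tab. The arm is clear of everything, so I'm handing the job in.

```bash
python3 -c "
from h import *
print(job.sign_off(), observe()['t'])"
```

```text
the job is handed in; nothing more can be done
the job is handed in; nothing more can be done
```

I set the mill to the cupping grind and handed the job in after about 14 s of the 58 s allowed. I used only the shut fingertips. I pushed the clamp to its open stop, pushed the collar lever round to the tab, then pushed the clamp to its shut stop.

**Last checks:**
- **Pointer:** with the clamp shut, the pointer read −112.97° and the tab −112.44°. That is about 0.5° short, against the 2.5° allowed. Shutting the clamp did not noticeably move the collar.
- **Clamp:** the knob is back within 0.3 px of its starting position in both fixed cameras. A rougher comparison in the wrist view was 1 to 3 px off. I put that down to hand-picked points and the arm still settling.
- **Tab:** it still read about −112.4°, the same as when I first measured it.
- **Other objects:** the bowl, tray and scoop look unmoved in the last overhead picture. I did not measure them.
- **Forces:** the highest reading was about 29 N, when pressing the clamp against its shut stop. At hand-in the fingers were clear of everything.

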